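# Set the slotting jig's saw guide to its dial mark and lock it

### The arm

A 6-joint arm with a two-finger parallel gripper is mounted at the origin on the work surface. World frame = base frame: x ahead of the robot, y to its left, z up, the work surface at z = 0. Lengths are in m, angles in degrees, forces in N, time in s.
With the tool pointing down it reaches from about 0.325 to 0.775 m from the base axis. Payload 9.3 kg.
Tool frame: the origin (TCP) lies midway between the tips of the shut fingers; the grasp point (between the pads) lies 19 mm behind it (robot.grip_point_offset is the z of the grasp point in the tool frame, in m); z points along the fingers, y is the line along which they close (so a half turn about z gives the same grasp; the last joint's range is limited). The gripper opens to 85 mm and grips with 20 to 120 N. Pads are 22 mm wide; open, the fingers measure 114 mm over their backs; the gripper's body (76 mm by 85 mm) begins 54 mm behind the grasp point. The pads swing forward as they close: fully open they stand 13 mm farther back than shut.
Start: joints at [-81.051, 14.817, 1.232, 76.415, 0, 81.257], TCP at [0.167, -0.524, 0.231] pointing down, gripper open.
Joint ranges: [-174.27, 174.27], [-52.1, 104.24], [-59.71, 78.15], [-110.17, 111.67], [-87.03, 83.33], [-180, 180]. Speed limits (degrees/s): [127.2, 127.2, 159.86, 180, 180, 180].

### API

Orientations are given as [roll, pitch, yaw] about the fixed x, y, z axes, in that order (R = Rz(yaw) Ry(pitch) Rx(roll)).
In Python, from rig import robot gives the robot as it stands.
- The arm moves only by the tool move_arm, never from a script. Its argument "motion" is a list of rows, each a list of 3 entries, a list of its own where there are three numbers: the opening, from -1 (shut) to 1 (fully open), then the shift along the tool's x, y, z in units of 30 mm (1.0 is 30 mm), then the turn about the tool's z in rad. In form: [[gripper, [tx, ty, tz], roll], ...]. A call has exactly 10 rows; each row shifts and turns the commanded pose from where the row before left it, along the tool's axes as they then stand; what a row does not reach is not made up. A row lasts 1/10 s, in which the tool goes at most 50 mm and 8.59 degrees, less where a joint would pass 70% of its speed; a pose out of reach is approached as far as the arm can. A call is refused whole if a number of a shift passes 1 or a number of a turn 0.15, either way. A call with a gripper value outside its range is refused whole. The fingers move at their own pace and stop on an object; "force" is the grip in N (left out, the last holds). Time passes only in rows, so rows that do not move let the fingers close, or fill a call up. It gives the time, the measured TCP pose, the force, the opening and the grip force at its end, in the units of the state.
- robot.get_obs(): the state, without advancing time (a new reading comes with each control period).
- robot.camera(name): name is "scene" or "top" or "wrist"; returns the picture (480x640x3 uint8, red, green, blue); there is no depth.
- robot.camera_params(name): a dict with "fx", "fy", "cx", "cy" (pixels), "origin" and "rotation" of the camera in the world; the wrist camera has in their place "mount" (4x4, takes a point from camera to tool coordinates, whose origin is the TCP and whose axes are the flange's). Camera axes: x right, y down, z forward; pixel columns grow to the right and rows downward; lengths in m; the calibration is good to about 2 mm. The wrist camera is an equidistant fisheye: a pixel r from the principal point sees the ray r / f radians off the axis. A picture is of the moment at which its call begins: read the wrist's pose just before it. camera_params takes no time and is no camera call.
- robot.hand_in(): hands the job in; it is judged then, once.
The state is a dict: "clock": time; "joint_positions": joint angles; "joint_vel": joint speeds; "joint_torque": joint torques, N m; "position": TCP position; "eef_rot": TCP orientation; "contact_force": force on the tool from outside, world axes, zero at the start; "torque": the same for the moment, N m; "finger_gap": finger opening in m; "grip_force": force on a finger pad.
Only numpy, scipy, OpenCV 4.12 (cv2) and the standard library are available. Lean on these libraries where they do the work, as an engineer would, in place of code of your own. Each camera call takes 0.05 s, during which the arm holds its last target. There are 200 camera calls.

### The job

The saw guide of the slotting jig stands a little beyond its setting, and its screw is worn. Wind the handwheel anticlockwise (seen from above) by pushing its crank between loosely open fingers, well past the mark, until the slack is out and the guide itself has backed off behind its setting but not into its end stop, then come back clockwise and stop with the dial's long rib on the pointer. Then let go of the wheel and swing the lock lever home and nip it tight against its stop with a push of about 15 N; never squeeze or force the crank (20 N at most) or the lever (25 N), and leave everything else on the bench alone.

Things in the scene. Friction and masses are not known exactly. Their poses are not given: they have to be found in the camera images.
- jig: Bridge-slotting jig fixed to the bench: flat aluminium bed 120 x 360 x 30 mm, long along its own y; origin under the bed on the bench, z up. At +y a grey 90 mm drive box (top 86 mm above the bench) with the handwheel lying flat on it; in the middle a dark wood blank under the saw guide; at -y a low grey block with the lock lever. The handwheel's upright axis is at jig (0, 130) mm.
- wheel: Handwheel: flat dark steel disc, 140 mm across and 14 mm thick, lying level and turning about its upright axis; origin on that axis at its underside, 95 mm above the bench, z up. On each change of direction it first turns lightly (under 1 N at the crank) through slack of some tenths of a rad, the guide at rest; then it needs 0.45 N m (8 N) and drives the guide. Stays where left.
- notch (a point): The dial's mark: outer end, on the rim 68 mm from the wheel's axis, of the one long raised aluminium rib (34 x 6 mm, the other dial lines are 5 mm short) on the wheel's top. Opposite the crank handle. At the start it stands 0.2 to 1.6 rad clockwise of the pointer.
- pointer (a point): The spot on the rim that the fixed steel pointer blade (20 x 6 mm, on a small post at the drive box's +x side) points to, 68 mm from the wheel's axis in the jig's +x direction, 112 mm above the bench. The wheel is on its mark when the rib's end is here.
- crank_grip (a point): Middle of the crank handle: an upright black plastic grip, 18 mm in diameter and 47 mm tall, with a thin sleeve that must not be squeezed; it spins freely on the wheel 54 mm from its axis; its top is 160 mm, this point 141 mm, and the wheel's top face 109 mm above the bench. At the mark it is on the robot's side (jig -x) of the wheel.
- saw_slot (a point): Top middle of the saw guide, two upright steel plates (90 x 6 mm, 12 mm apart) on a small carriage; 83 mm above the bench. At its setting it is at y = -30.0 mm in the jig's frame; the wheel drives it 2.55 mm per rad, clockwise towards -y. It starts at y = -31.8 to -34.1 and its end stop is at -27.2 mm. The measured pose is too coarse for the setting; the dial is not.
- lock: Lock lever: steel arm turning level about an upright axis at jig (0, -135) mm; origin on that axis, 56 mm above the bench, z up, its arm along its own -x. Unlocked it points roughly to the jig's -x (within 0.45 rad); it locks anticlockwise seen from above. Stiff, 0.25 N m (3.5 N at the handle), until its hard stop, which wear has left anywhere from 1.0 to 1.4 rad from jig -x: feel for it.
- lock_grip (a point): Middle of the lever's upright black handle, 17 mm in diameter, standing 75 mm from the lever's pivot, top 107 mm and this point 89 mm above the bench; the handle begins 61 mm above the bench. It stays where it is left.
- hammer: Hammer, 240 mm, lying to the left; a bystander.
- tape: Roll of tape, 100 mm across, 24 mm tall, right of the jig on its far side; a bystander.
- jar: White jar, 60 x 100 mm; a bystander.
- pot: Red cup, 90 mm tall; a bystander.
- shaker: White bottle, 190 mm tall; a bystander.
- blank: Dark wood blank, 30 x 170 x 11 mm, lying just beyond the jig; a bystander.
- driver: Screwdriver, 180 mm, lying in front of the jig's wheel end; a bystander.

How it is judged:
By the outcome, as a careful person would: the job done as asked, in the order asked, and still so for the second after the job is handed in, with the robot touching nothing.
It also fails if it takes over 72 s, if anything falls off the work surface, if the arm or the gripper's body presses on something with over 40 N, if the wrist force passes 120 N, or if a joint passes its speed limit or range.

## Working session

There is one attempt and no reset: what is moved stays moved. The work goes in short steps, Python scripts to look and compute and a tool call to move; the robot and the scene stay as the last step left them, time stands still between calls to the robot, and variables do not carry over. Pictures are saved under pics/ and viewed, at most 10 in all, crops included, and the job is handed in when it is done.

Besides the shell and the picture viewer there is one more tool, called after "Emit:" as name([rows], argument=value, ...), one row to a line, values as JSON. move_arm: Moves the arm, as the interface text tells. Its arguments: {"type":"object","properties":{"motion":{"type":"array","items":{"type":"array"}},"force":{"type":"number"}},"required":["motion"]}

```bash
mkdir -p pics; ls; python3 - <<'E'
from rig import robot
import cv2,numpy as np
o=robot.get_obs();print({k:np.round(v,3).tolist() for k,v in o.items()})
for n in("scene","top"):
    print(n,robot.camera_params(n)); cv2.imwrite(f"pics/{n}0.png",robot.camera(n)[:,:,::-1])
print(robot.camera_params("wrist"), robot.grip_point_offset)
E
```

```text
pics
{'clock': 0.0, 'joint_positions': [-81.052, 14.85, 1.187, 76.416, 0.001, 81.257], 'joint_vel': [0.153, 0.152, 0.048, -0.122, -0.01, 0.02], 'joint_torque': [-0.0, -55.564, 34.453, 0.014, -0.0, 0.0], 'position': [0.167, -0.524, 0.231], 'eef_rot': [-179.922, -0.013, 17.691], 'contact_force': [0.985, 0.118, 0.483], 'torque': [0.037, 0.012, 0.068], 'grip_force': 0.0, 'finger_gap': 0.085}
scene {'fx': 436.1148188608071, 'fy': 436.1148188608071, 'cx': 310.120282473592, 'cy': 242.37206297691094, 'origin': array([ 1.31443126, -0.38427588,  0.94292222]), 'rotation': array([-134.8736245 ,   -1.03888432,   65.15727842])}
top {'fx': 513.1143042642938, 'fy': 513.1143042642938, 'cx': 325.34654010095625, 'cy': 239.93338116949357, 'origin': array([ 0.35527296, -0.04296821,  1.26055664]), 'rotation': array([-1.68962360e+02,  1.06455151e-01, -8.97547676e+01])}
{'fx': 371.64829954431775, 'fy': 371.64829954431775, 'cx': 314.3874515913028, 'cy': 240.94505011973175, 'mount': array([[-1.15399951e-03, -9.66031590e-01, -2.58421430e-01,
         6.39889447e-02],
       [ 9.99999308e-01, -1.17396302e-03, -7.70576657e-05,
         7.13122402e-04],
       [-2.28937062e-04, -2.58421340e-01,  9.66032276e-01,
        -1.43425836e-01],
       [ 0.00000000e+00,  0.00000000e+00,  0.00000000e+00,
         1.00000000e+00]])} -0.0187
```

View pics/top0.png

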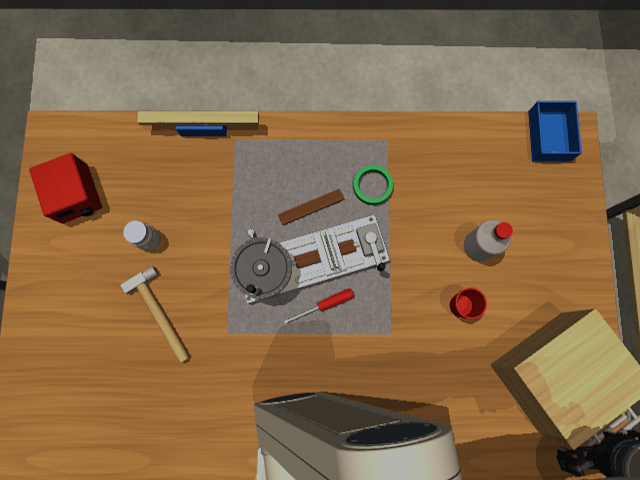

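View pics/scene0.png

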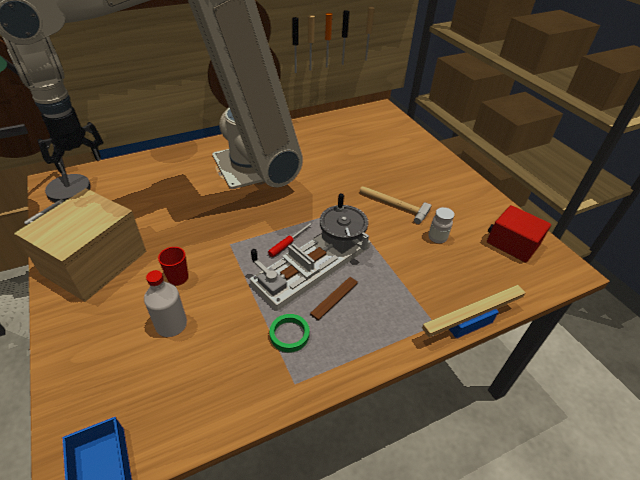

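Top view: wheel hub about (261,268), crank (251,289), lock pivot (371,238), lock handle (381,267). The jig's +x points up in the image. Next I'll crop in and build helpers.

```bash
cat > h.py <<'E'
import numpy as np,cv2
from scipy.spatial.transform import Rotation as Ro
from rig import robot
def cam(n,obs=None):
    p=robot.camera_params(n)
    if n=="wrist":
        o=obs or robot.get_obs(); T=np.eye(4);T[:3,:3]=Ro.from_euler('xyz',o['eef_rot'],degrees=True).as_matrix();T[:3,3]=o['position']
        M=T@p['mount']; return p,M[:3,:3],M[:3,3]
    return p,Ro.from_euler('xyz',p['rotation'],degrees=True).as_matrix(),np.array(p['origin'])
def ray(n,px,obs=None):
    p,R,t=cam(n,obs); a=(px[0]-p['cx'])/p['fx'];b=(px[1]-p['cy'])/p['fy']
    if n=="wrist":
        r=np.hypot(a,b)+1e-12; d=np.array([a/r*np.sin(r),b/r*np.sin(r),np.cos(r)])
    else: d=np.array([a,b,1.])
    return t,R@d
def at(n,px,z,obs=None):
    t,d=ray(n,px,obs); return t+d*(z-t[2])/d[2]
def proj(n,P,obs=None):
    p,R,t=cam(n,obs); c=R.T@(np.array(P)-t)
    if n=="wrist":
        r=np.hypot(c[0],c[1]);th=np.arctan2(r,c[2]);return np.array([p['cx']+p['fx']*th*c[0]/r,p['cy']+p['fy']*th*c[1]/r])
    return np.array([p['cx']+p['fx']*c[0]/c[2],p['cy']+p['fy']*c[1]/c[2]])
def tri(*rs):
    A=np.zeros((3,3));b=np.zeros(3)
    for t,d in rs:
        d=d/np.linalg.norm(d);P=np.eye(3)-np.outer(d,d);A+=P;b+=P@t
    return np.linalg.solve(A,b)
E
python3 - <<'E'
from h import *
t=cv2.imread("pics/top0.png")[200:320,220:400]; s=cv2.imread("pics/scene0.png")[180:310,235:385]
a=cv2.resize(t,None,fx=4.4,fy=4.4,interpolation=2)[:, :790]
cv2.imwrite("pics/topc.png",a)
cv2.imwrite("pics/scenec.png",cv2.resize(s,None,fx=4.5,fy=4.5,interpolation=2))
for n,px,z in[("hub",(261,268),.112),("crank",(251,289),.16),("piv",(371,238),.07),("lg",(381,267),.107)]: print(n,at("top",px,z))
E
```

```text
hub [0.51419208 0.10508084 0.112     ]
crank [0.46204168 0.11907166 0.16      ]
piv [ 0.5925766  -0.14772714  0.07      ]
lg [ 0.51826303 -0.1662802   0.107     ]
```

View pics/topc.png

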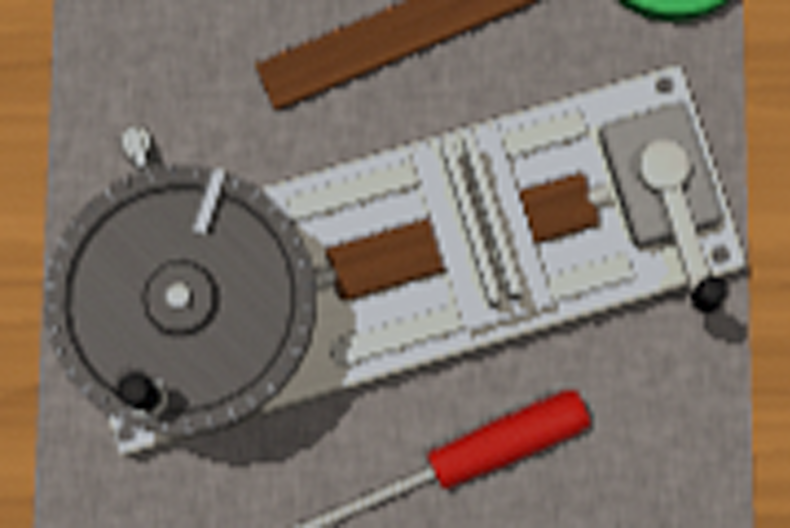

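View pics/scenec.png

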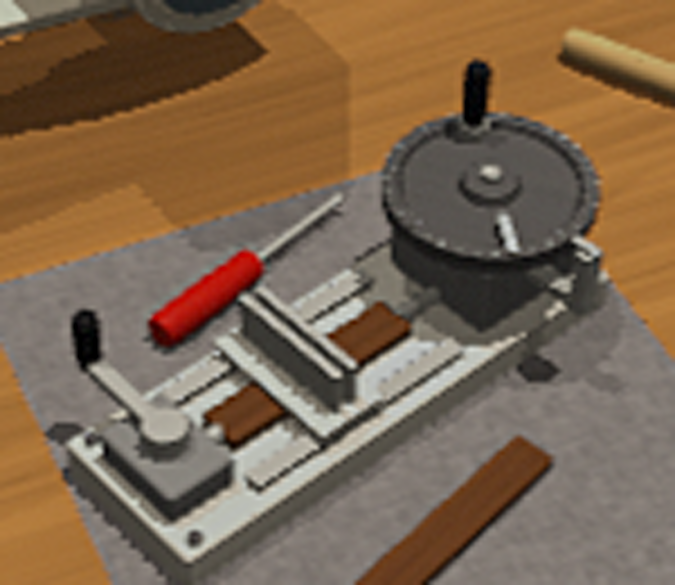

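The crops show these points, in full-image pixels:

| Point | top | scene |
|---|---|---|
| hub | (260.5,266.8) | (343.9,218.4) |
| crank top | (251.4,288.4) | (341,194.7) |
| rib outer end | (269.5,239.1) | (348.8,235.6) |
| lever handle top | (381.1,266.4) | (253.9,250) |

The rib is clockwise (right) of the pointer.

```bash
python3 - <<'E'
from h import *
T={}
for n,a,b in[("hub",(260.5,266.8),(343.9,218.4)),("crank",(251.4,288.4),(341,194.7)),("rib",(269.5,239.1),(348.8,235.6)),("lg",(381.1,266.4),(253.9,250)),("piv",(371.4,237.5),(271.5,273.5))]:
    T[n]=tri(ray("top",a),ray("scene",b)); print(n,T[n].round(4))
h=T["hub"][:2];a=lambda v:np.degrees(np.arctan2(v[1],v[0]))
print("jig yaw",a(h-T["piv"][:2])-90,"crank",a(T["crank"][:2]-h),"rib",a(T["rib"][:2]-h),"lever",a(T["lg"][:2]-T["piv"][:2]))
o=robot.get_obs();R=Ro.from_euler('xyz',o['eef_rot'],degrees=True).as_matrix()
print(R.T@(np.array([.46,.115,.30])-o['position'])/.03)
E
```

```text
hub [0.5169 0.1067 0.1152]
crank [0.4643 0.1204 0.1582]
rib [0.5812 0.0884 0.111 ]
lg [ 0.5204 -0.1663  0.103 ]
piv [ 0.5934 -0.1467  0.0749]
jig yaw 16.79548655557285 crank 165.39033295421524 rib -15.93890600501772 lever -164.94924165925926
[ 15.77249777 -17.32052193  -2.28598552]
```

Emit:
move_arm([
  [1, [0, 0, -1], 0],
  [1, [0.4, -0.4, -1], 0],
  [1, [0.87, -0.96, -0.3], 0],
  [1, [0.87, -0.96, 0], 0],
  [1, [0.87, -0.96, 0], 0],
  [1, [0.87, -0.96, 0], 0],
  [1, [0.87, -0.96, 0], 0],
  [1, [0.87, -0.96, 0], 0],
  [1, [0.87, -0.96, 0], 0],
  [1, [0.87, -0.96, 0], 0],
])

```text
clock: 1.1
position: [0.304, -0.2244, 0.3002]
eef_rot: [-180.0, -0.0, 17.7]
contact_force: [0.6, 0.1, 0.1]
finger_gap: 0.0856
grip_force: 0.0
```

Emit:
move_arm([
  [1, [0.87, -0.96, 0], 0],
  [1, [0.87, -0.96, 0], 0],
  [1, [0.87, -0.96, 0], 0],
  [1, [0.87, -0.96, 0], 0],
  [1, [0.87, -0.96, 0], 0],
  [1, [0.87, -0.96, 0], 0],
  [1, [0.87, -0.96, 0], 0],
  [1, [0.87, -0.96, 0], 0],
  [1, [0.6, -0.6, 0], 0],
  [1, [0, 0, 0], -0.149],
])

```text
clock: 2.1
position: [0.4452, 0.0821, 0.2996]
eef_rot: [-179.9, 0.0, 26.4]
contact_force: [-0.3, -0.2, 0.0]
finger_gap: 0.0855
grip_force: 0.0
```

Emit:
move_arm([
  [0.1, [0, 0, 0], -0.149],
  [0.1, [0, 0, 0], -0.149],
  [0.1, [0, 0, 0], -0.149],
  [0.1, [0, 0, 0], -0.149],
  [0.1, [0, 0, 0], -0.149],
  [0.1, [0, 0, 0], -0.149],
  [0.1, [0, 0, 0], -0.149],
  [0.1, [0, 0, 0], -0.149],
  [0.1, [0, 0, 0], -0.149],
  [0.1, [0, 0, 0], -0.149],
])

```text
clock: 3.1
position: [0.4443, 0.0796, 0.3]
eef_rot: [-180.0, -0.0, 112.0]
contact_force: [1.0, 0.4, 0.6]
finger_gap: 0.0469
grip_force: 0.0
```

Emit:
move_arm([
  [0.1, [0, 0, 0], -0.149],
  [0.1, [0, 0, 0], -0.149],
  [0.1, [0, 0, 0], -0.149],
  [0.1, [0, 0, 0], -0.149],
  [0.1, [0, 0, 0], -0.149],
  [0.1, [0, 0, 0], -0.149],
  [0.1, [0, 0, 0], -0.03],
  [0.1, [0, 0, 0], 0],
  [0.1, [0, 0, 0], 0],
  [0.1, [0, 0, 0], 0],
])

```text
clock: 4.1
position: [0.4444, 0.0796, 0.3002]
eef_rot: [180.0, -0.0, 164.4]
contact_force: [-0.2, 0.2, -0.2]
finger_gap: 0.0472
grip_force: 0.0
```

```bash
python3 - <<'E'
from h import *
import json
o=robot.get_obs();print({k:np.round(v,4).tolist() for k,v in o.items()})
cv2.imwrite("pics/w1.png",robot.camera("wrist")[:,:,::-1])
json.dump({k:np.array(v).tolist() for k,v in o.items()},open("w1.json","w"))
E
```

```text
{'clock': 4.1, 'joint_positions': [-0.5128, 4.3703, -1.8282, 83.8101, 0.0029, 15.0679], 'joint_vel': [0.0097, -0.031, 0.0447, 0.0852, -0.056, -0.5815], 'joint_torque': [-0.0007, -41.1745, 34.9003, 0.002, -0.0004, 0.0368], 'position': [0.4444, 0.0796, 0.3002], 'eef_rot': [179.9994, -0.009, 164.4192], 'contact_force': [-0.2297, 0.2301, -0.1885], 'torque': [-0.0136, -0.02, -0.0195], 'grip_force': 0.0, 'finger_gap': 0.0472}
```

View pics/w1.png

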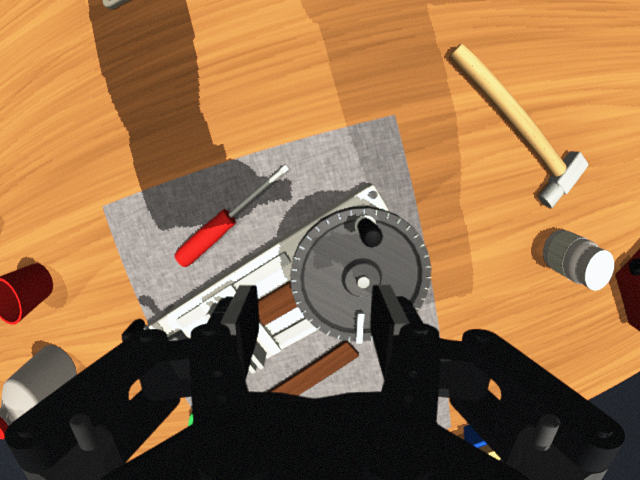

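Wrist view: hub top (363,282), crank top centre (372,236), rib outer end (359,342), rib inner (361,314). Some hub-end features lie under the fingers.

```bash
python3 - <<'E'
from h import *
import json
o=json.load(open("w1.json"))
for n,p,tp in[("hub",(363,282),(260.5,266.8)),("crank",(372,236),(251.4,288.4)),("rib",(359.5,342),(269.5,239.1))]:
    P=tri(ray("wrist",p,o),ray("top",tp)); print(n,P.round(4))
h=at("wrist",(363,282),.116,o);c=at("wrist",(372,236),.160,o);r=at("wrist",(359.5,342),.112,o)
a=lambda v:np.degrees(np.arctan2(v[1],v[0]))
print(h,c,r,"crank",a(c-h),np.linalg.norm((c-h)[:2]),"rib",a(r-h))
R=Ro.from_euler('xyz',o['eef_rot'],degrees=True).as_matrix()
C=np.r_[c[:2],.122];print("to crank /30mm",R.T@(C-o['position'])/.03)
E
```

```text
hub [0.5164 0.1059 0.1159]
crank [0.4646 0.1206 0.1501]
rib [0.5802 0.0875 0.1153]
[0.51642307 0.10598837 0.116     ] [0.4620944  0.12071709 0.16      ] [0.58239568 0.08778022 0.112     ] crank 164.83147911164912 0.056289778469502186 rib -15.429266001996144
to crank /30mm [-0.20174411  1.477381    5.94070707]
```

Emit:
move_arm([
  [0.1, [-0.14, 0.75, 0], 0],
  [0.1, [-0.13, 0.74, 0.3], 0],
  [0.1, [0, 0, 0.9], 0],
  [0.1, [0, 0, 1], 0],
  [0.1, [0, 0, 1], 0],
  [0.1, [0, 0, 1], 0],
  [0.1, [0, 0, 0.9], 0],
  [0.1, [0, 0, 0.6], 0],
  [0.1, [0, 0, 0.24], 0],
  [0.1, [0, 0, 0], 0],
])

```text
clock: 5.15
position: [0.4638, 0.1205, 0.1216]
eef_rot: [-180.0, -0.1, 164.5]
contact_force: [-0.3, -0.3, 1.3]
finger_gap: 0.0468
grip_force: 0.0
```

Emit:
move_arm([
  [-0.4, [0, 0, 0], 0],
  [-0.4, [0, 0, 0], 0],
  [-0.4, [0, 0, 0], 0],
  [-0.4, [0, 0, 0], 0],
  [-0.4, [0, 0, 0], 0],
  [-0.4, [0, 0, 0], 0],
  [-0.4, [0, 0, 0], 0],
  [-0.4, [0, 0, 0], 0],
  [-0.4, [0, 0, 0], 0],
  [-0.4, [0, 0, 0], 0],
])

```text
clock: 6.15
position: [0.4641, 0.1206, 0.122]
eef_rot: [-180.0, -0.0, 164.5]
contact_force: [-0.1, 0.2, -0.1]
finger_gap: 0.0255
grip_force: 0.0
```

```bash
python3 - <<'E'
from h import *
cv2.imwrite("pics/w2.png",robot.camera("wrist")[:,:,::-1])
o=robot.get_obs();print({k:np.round(o[k],4).tolist() for k in("clock","position","eef_rot","contact_force","finger_gap","grip_force")})
E
```

```text
{'clock': 6.2, 'position': [0.4641, 0.1206, 0.1221], 'eef_rot': [-179.9997, -0.0038, 164.5394], 'contact_force': [-0.228, -0.4784, 0.2916], 'finger_gap': 0.0259, 'grip_force': 0.0}
```

View pics/w2.png

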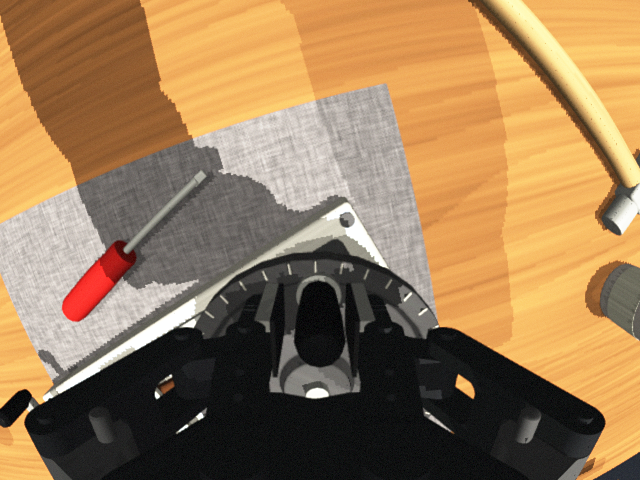

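The crank stands centred between the open fingers, at about (318,320). I'll start winding anticlockwise.

Emit:
move_arm([
  [-0.4, [-0.003, -0.108, 0], -0.06],
  [-0.4, [-0.003, -0.108, 0], -0.06],
  [-0.4, [-0.003, -0.108, 0], -0.06],
  [-0.4, [-0.003, -0.108, 0], -0.06],
  [-0.4, [-0.003, -0.108, 0], -0.06],
  [-0.4, [0, 0, 0], 0],
  [-0.4, [0, 0, 0], 0],
  [-0.4, [0, 0, 0], 0],
  [-0.4, [0, 0, 0], 0],
  [-0.4, [0, 0, 0], 0],
])

```text
clock: 7.2
position: [0.4623, 0.1055, 0.1222]
eef_rot: [179.9, 0.0, -178.2]
contact_force: [0.2, 5.6, 0.6]
finger_gap: 0.0257
grip_force: 3.1
```

Emit:
move_arm([
  [-0.4, [-0.003, -0.108, 0], -0.06],
  [-0.4, [-0.003, -0.108, 0], -0.06],
  [-0.4, [-0.003, -0.108, 0], -0.06],
  [-0.4, [-0.003, -0.108, 0], -0.06],
  [-0.4, [-0.003, -0.108, 0], -0.06],
  [-0.4, [-0.003, -0.108, 0], -0.06],
  [-0.4, [-0.003, -0.108, 0], -0.06],
  [-0.4, [0, 0, 0], 0],
  [-0.4, [0, 0, 0], 0],
  [-0.4, [0, 0, 0], 0],
])

```text
clock: 8.2
position: [0.4669, 0.0836, 0.122]
eef_rot: [179.9, 0.0, -154.2]
contact_force: [-2.2, 5.9, 1.7]
finger_gap: 0.0254
grip_force: 3.3
```

```bash
cat > st.py <<'E'
from h import *
def st():
    o=robot.get_obs();h=np.array([.5164,.106]);p=np.array(o['position']);y=o['eef_rot'][2]%360
    v=p[:2]-h; a=np.degrees(np.arctan2(v[1],v[0]))%360
    f=np.array(o['contact_force']);t=np.array([-np.sin(np.radians(a)),np.cos(np.radians(a))])
    print("clk %.2f tcp ang %.1f r %.1f yaw %.1f z %.4f phi_tcp %.3f Ft %.1f Fr %.1f gap %.4f"%(o['clock'],a,1e3*np.linalg.norm(v),y,p[2],np.radians(a-196.8),f[:2]@t,f[:2]@v/np.linalg.norm(v),o['finger_gap']))
st()
E
python3 st.py
```

```text
clk 8.20 tcp ang 204.3 r 54.4 yaw 205.8 z 0.1220 phi_tcp 0.131 Ft -6.3 Fr -0.4 gap 0.0254
```

Emit:
move_arm([
  [-0.4, [-0.003, -0.108, 0], -0.06],
  [-0.4, [-0.003, -0.108, 0], -0.06],
  [-0.4, [-0.003, -0.108, 0], -0.06],
  [-0.4, [-0.003, -0.108, 0], -0.06],
  [-0.4, [-0.003, -0.108, 0], -0.06],
  [-0.4, [-0.003, -0.108, 0], -0.06],
  [-0.4, [-0.003, -0.108, 0], -0.06],
  [-0.4, [-0.003, -0.108, 0], -0.06],
  [-0.4, [0, 0, 0], 0],
  [-0.4, [0, 0, 0], 0],
])

```text
clock: 9.2
position: [0.4825, 0.0636, 0.1218]
eef_rot: [179.8, -0.0, -126.7]
contact_force: [-5.8, 4.1, 3.3]
finger_gap: 0.0257
grip_force: 3.4
```

Emit:
move_arm([
  [-0.4, [-0.003, -0.108, 0], -0.06],
  [-0.4, [-0.003, -0.108, 0], -0.06],
  [-0.4, [-0.003, -0.108, 0], -0.06],
  [-0.4, [-0.003, -0.108, 0], -0.06],
  [-0.4, [-0.003, -0.108, 0], -0.06],
  [-0.4, [-0.003, -0.108, 0], -0.06],
  [-0.4, [0, 0, 0], 0],
  [-0.4, [0, 0, 0], 0],
  [-0.4, [0, 0, 0], 0],
  [-0.4, [0, 0, 0], 0],
])

```text
clock: 10.2
position: [0.4995, 0.0546, 0.1218]
eef_rot: [179.8, -0.0, -106.1]
contact_force: [-6.4, 2.2, 4.2]
finger_gap: 0.0254
grip_force: 3.4
```

```bash
python3 st.py
```

```text
clk 10.20 tcp ang 251.8 r 54.1 yaw 253.9 z 0.1218 phi_tcp 0.961 Ft -6.8 Fr -0.1 gap 0.0254
```

Emit:
move_arm([
  [-0.4, [-0.003, 0.09, 0], 0.05],
  [-0.4, [-0.003, 0.09, 0], 0.05],
  [-0.4, [-0.003, 0.09, 0], 0.05],
  [-0.4, [-0.003, 0.09, 0], 0.05],
  [-0.4, [-0.003, 0.09, 0], 0.05],
  [-0.4, [-0.003, 0.09, 0], 0.05],
  [-0.4, [0, 0, 0], 0],
  [-0.4, [0, 0, 0], 0],
  [-0.4, [0, 0, 0], 0],
  [-0.4, [0, 0, 0], 0],
])

```text
clock: 11.2
position: [0.4866, 0.061, 0.1221]
eef_rot: [180.0, 0.0, -123.2]
contact_force: [-0.5, 0.7, 0.1]
finger_gap: 0.0256
grip_force: 0.0
```

```bash
python3 st.py
```

```text
clk 11.20 tcp ang 236.5 r 54.0 yaw 236.8 z 0.1221 phi_tcp 0.693 Ft -0.8 Fr -0.3 gap 0.0256
```

Emit:
move_arm([
  [-0.4, [-0.003, 0.09, 0], 0.05],
  [-0.4, [-0.003, 0.09, 0], 0.05],
  [-0.4, [0, 0, 0], 0],
  [-0.4, [0, 0, 0], 0],
  [-0.4, [0, 0, 0], 0],
  [-0.4, [0, 0, 0], 0],
  [-0.4, [0, 0, 0], 0],
  [-0.4, [0, 0, 0], 0],
  [-0.4, [0, 0, 0], 0],
  [-0.4, [0, 0, 0], 0],
])

```text
clock: 12.2
position: [0.4821, 0.0642, 0.1221]
eef_rot: [180.0, -0.0, -129.0]
contact_force: [0.3, 0.9, 0.2]
finger_gap: 0.0259
grip_force: 0.0
```

```bash
python3 st.py
```

```text
clk 12.20 tcp ang 230.6 r 54.0 yaw 231.0 z 0.1221 phi_tcp 0.590 Ft -0.3 Fr -0.9 gap 0.0259
```

Emit:
move_arm([
  [-0.4, [-0.003, 0.09, 0], 0.05],
  [-0.4, [-0.003, 0.09, 0], 0.05],
  [-0.4, [0, 0, 0], 0],
  [-0.4, [0, 0, 0], 0],
  [-0.4, [0, 0, 0], 0],
  [-0.4, [0, 0, 0], 0],
  [-0.4, [0, 0, 0], 0],
  [-0.4, [0, 0, 0], 0],
  [-0.4, [0, 0, 0], 0],
  [-0.4, [0, 0, 0], 0],
])

```text
clock: 13.2
position: [0.4782, 0.0679, 0.1221]
eef_rot: [-180.0, 0.0, -134.7]
contact_force: [0.3, -0.1, -0.6]
finger_gap: 0.0258
grip_force: 0.0
```

```bash
python3 st.py
```

```text
clk 13.20 tcp ang 224.9 r 54.0 yaw 225.3 z 0.1221 phi_tcp 0.491 Ft 0.3 Fr -0.2 gap 0.0258
```

Emit:
move_arm([
  [-0.4, [-0.003, 0.09, 0], 0.05],
  [-0.4, [-0.003, 0.09, 0], 0.05],
  [-0.4, [0, 0, 0], 0],
  [-0.4, [0, 0, 0], 0],
  [-0.4, [0, 0, 0], 0],
  [-0.4, [0, 0, 0], 0],
  [-0.4, [0, 0, 0], 0],
  [-0.4, [0, 0, 0], 0],
  [-0.4, [0, 0, 0], 0],
  [-0.4, [0, 0, 0], 0],
])

```text
clock: 14.2
position: [0.4745, 0.0719, 0.1221]
eef_rot: [180.0, -0.0, -140.5]
contact_force: [0.0, -0.1, -0.4]
finger_gap: 0.0255
grip_force: 0.0
```

```bash
python3 st.py
```

```text
clk 14.20 tcp ang 219.2 r 54.0 yaw 219.5 z 0.1221 phi_tcp 0.390 Ft 0.1 Fr 0.1 gap 0.0255
```

Emit:
move_arm([
  [-0.4, [-0.003, 0.09, 0], 0.05],
  [-0.4, [-0.003, 0.09, 0], 0.05],
  [-0.4, [0, 0, 0], 0],
  [-0.4, [0, 0, 0], 0],
  [-0.4, [0, 0, 0], 0],
  [-0.4, [0, 0, 0], 0],
  [-0.4, [0, 0, 0], 0],
  [-0.4, [0, 0, 0], 0],
  [-0.4, [0, 0, 0], 0],
  [-0.4, [0, 0, 0], 0],
])

```text
clock: 15.2
position: [0.4714, 0.0762, 0.1221]
eef_rot: [-180.0, -0.0, -146.2]
contact_force: [-0.2, -0.0, 0.1]
finger_gap: 0.0256
grip_force: 0.0
```

```bash
python3 st.py
```

```text
clk 15.20 tcp ang 213.5 r 54.0 yaw 213.8 z 0.1221 phi_tcp 0.291 Ft -0.1 Fr 0.2 gap 0.0256
```

Emit:
move_arm([
  [-0.4, [-0.003, 0.09, 0], 0.05],
  [-0.4, [-0.003, 0.09, 0], 0.05],
  [-0.4, [0, 0, 0], 0],
  [-0.4, [0, 0, 0], 0],
  [-0.4, [0, 0, 0], 0],
  [-0.4, [0, 0, 0], 0],
  [-0.4, [0, 0, 0], 0],
  [-0.4, [0, 0, 0], 0],
  [-0.4, [0, 0, 0], 0],
  [-0.4, [0, 0, 0], 0],
])

```text
clock: 16.2
position: [0.4696, 0.08, 0.1224]
eef_rot: [-179.8, 0.0, -152.0]
contact_force: [3.2, -5.9, -0.7]
finger_gap: 0.0258
grip_force: 3.3
```

```bash
python3 st.py
```

```text
clk 16.20 tcp ang 209.1 r 53.5 yaw 208.0 z 0.1224 phi_tcp 0.215 Ft 6.7 Fr 0.1 gap 0.0258
```

Emit:
move_arm([
  [-0.4, [-0.003, 0.09, 0], 0.05],
  [-0.4, [-0.003, 0.09, 0], 0.05],
  [-0.4, [-0.003, 0.09, 0], 0.05],
  [-0.4, [-0.003, 0.09, 0], 0.05],
  [-0.4, [0, 0, 0], 0],
  [-0.4, [0, 0, 0], 0],
  [-0.4, [0, 0, 0], 0],
  [-0.4, [0, 0, 0], 0],
  [-0.4, [0, 0, 0], 0],
  [-0.4, [0, 0, 0], 0],
])

```text
clock: 17.2
position: [0.4653, 0.0898, 0.1223]
eef_rot: [-179.8, 0.0, -163.4]
contact_force: [2.6, -6.8, 0.2]
finger_gap: 0.0256
grip_force: 3.6
```

```bash
python3 st.py; python3 - <<'E'
from h import *
s=robot.camera("scene")[:,:,::-1]
t=robot.camera("top")[:,:,::-1]
cv2.imwrite("pics/s2.png",s);cv2.imwrite("pics/t2.png",t)
a=cv2.resize(s[185:265,300:380],(440,440),interpolation=2);b=cv2.resize(t[225:289,230:294],(352,352),interpolation=2)
c=np.zeros((440,800,3),np.uint8);c[:,:440]=a;c[:352,445:797]=b;cv2.imwrite("pics/m2.png",c)
E
```

```text
clk 17.20 tcp ang 197.6 r 53.6 yaw 196.6 z 0.1223 phi_tcp 0.014 Ft 7.2 Fr -0.4 gap 0.0256
```

View pics/m2.png

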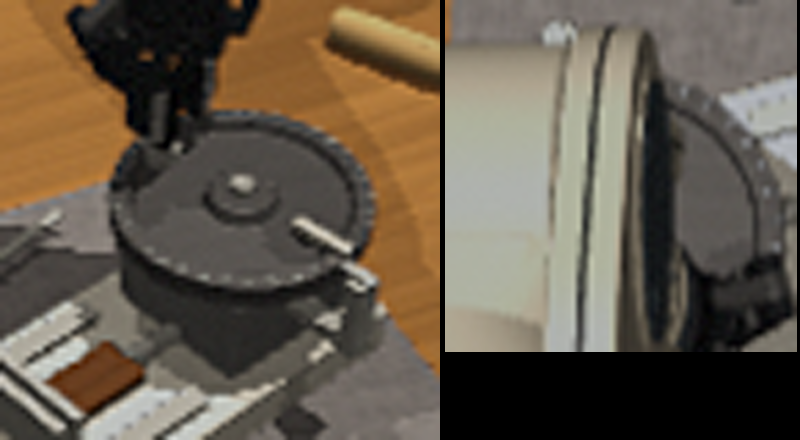

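Scene crop: rib runs (294,220)→(350,250) and the pointer blade (345,262)→(372,283). The rib is still slightly anticlockwise of the pointer. The top view is occluded by the arm.

```bash
python3 - <<'E'
from h import *
h=np.array([.5164,.106])
for z in(.111,.112):
    i=at("scene",(300+294/5.5,185+220/5.5),z)[:2];o=at("scene",(300+350/5.5,185+250/5.5),z)[:2]
    m=at("scene",(300+242/5.5,185+183/5.5),.116)[:2]
    pb=at("scene",(300+345/5.5,185+262/5.5),.112)[:2];pe=at("scene",(300+372/5.5,185+283/5.5),.112)[:2]
    a=lambda v:np.degrees(np.arctan2(v[1],v[0]))
    print("hub",m,"rib ang",a(o-h),a(i-h),a(o-m),a(o-i),"r",np.linalg.norm(o-m),"ptr",a(pb-m),a(pe-m),a(pe-pb),np.linalg.norm(pb-m))
# predicted crop pixels of the rib outer/inner and the pointer
for ph in(-.05,0,.05,.1,.15):
    t=np.radians(16.8)+ph
    print(ph,[((proj("scene",[*(h+r*np.array([np.cos(t),np.sin(t)])),.112])-[300,185])*5.5).round(0).tolist() for r in(.034,.068,.090)])
E
```

```text
hub [0.51749263 0.10769767] rib ang 26.003172237659268 26.044765565839718 25.132667300866647 25.960132245403177 r 0.06890059363533803 ptr 17.40039924143564 16.771752305471978 14.38851212979737 0.07328370839305118
hub [0.51749263 0.10769767] rib ang 25.237883239740597 24.55168654190795 24.355194000358185 25.96013224540302 r 0.06944025808989943 ptr 17.40039924143564 16.771752305471978 14.38851212979737 0.07328370839305118
-0.05 [[282.0, 223.0], [328.0, 260.0], [358.0, 284.0]]
0 [[284.0, 222.0], [332.0, 257.0], [364.0, 280.0]]
0.05 [[287.0, 221.0], [337.0, 254.0], [370.0, 276.0]]
0.1 [[289.0, 219.0], [341.0, 250.0], [376.0, 271.0]]
0.15 [[291.0, 217.0], [345.0, 247.0], [381.0, 267.0]]
```

Emit:
move_arm([
  [-0.4, [-0.003, 0.054, 0], 0.03],
  [-0.4, [-0.003, 0.054, 0], 0.03],
  [-0.4, [0, 0, 0], 0],
  [-0.4, [0, 0, 0], 0],
  [0.1, [0, 0, 0], 0],
  [0.1, [0, 0, 0], 0],
  [0.1, [0, 0, 0], 0],
  [0.1, [0, 0, 0], 0],
  [0.1, [0, 0, 0], 0],
  [0.1, [0, 0, 0], 0],
])

```text
clock: 18.3
position: [0.4639, 0.0941, 0.1221]
eef_rot: [180.0, 0.0, -166.8]
contact_force: [-1.1, 0.8, -0.7]
finger_gap: 0.0471
grip_force: 0.0
```

Emit:
move_arm([
  [0.1, [0, 0, -0.4], 0],
  [0.1, [0, 0, -0.8], 0],
  [0.1, [0, 0, -1], 0],
  [0.1, [0, 0, -1], 0],
  [0.1, [0, 0, -1], 0],
  [0.1, [0, 0, -1], 0],
  [0.1, [0, 0, -0.8], 0],
  [0.1, [0, 0, 0], 0],
  [0.1, [0, 0, 0], 0],
  [0.1, [0, 0, 0], 0],
])

```text
clock: 19.3
position: [0.4635, 0.0941, 0.301]
eef_rot: [180.0, -0.1, -166.8]
contact_force: [-0.2, 0.1, -0.1]
finger_gap: 0.047
grip_force: 0.0
```

```bash
python3 st.py; python3 - <<'E'
from h import *
import json
o=robot.get_obs();json.dump({k:np.array(v).tolist() for k,v in o.items()},open("w3.json","w"))
w=robot.camera("wrist")[:,:,::-1];s=robot.camera("scene")[:,:,::-1]
cv2.imwrite("pics/w3f.png",w)
h=proj("wrist",[.5164,.106,.112],o);x,y=(h-[80,80]).astype(int);x=max(x,0);y=max(y,0)
print(x,y)
c=np.zeros((480,800,3),np.uint8)
c[:,:480]=cv2.resize(w[y:y+160,x:x+160],(480,480),interpolation=2)
c[:312,484:796]=cv2.resize(s[190:268,305:383],(312,312),interpolation=2)
cv2.imwrite("pics/w3.png",c)
E
```

```text
clk 19.30 tcp ang 192.7 r 54.2 yaw 193.2 z 0.3010 phi_tcp -0.072 Ft -0.1 Fr 0.2 gap 0.0470
234 193
```

View pics/w3.png

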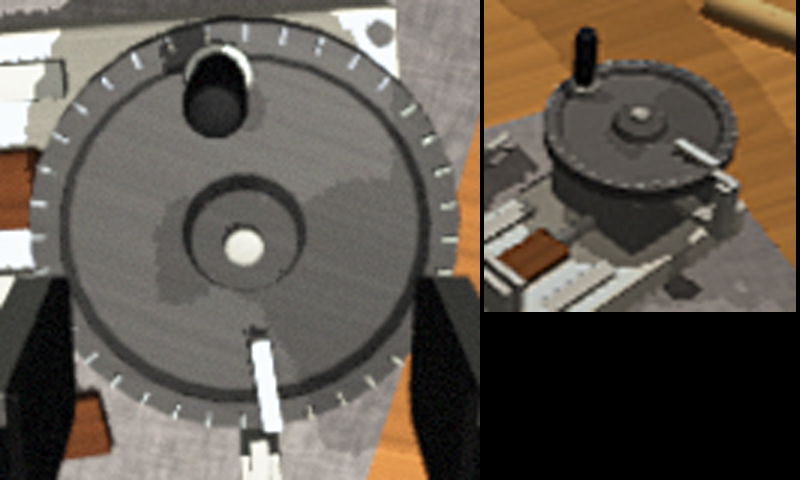

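Wrist crop: rib from (261,342) to (274,430), pointer blade centred at (260,450), hub knob (244,247). The rib is a little anticlockwise of the pointer.

```bash
python3 - <<'E'
from h import *
import json
o=json.load(open("w3.json"));q=lambda u,v,z:at("wrist",(234+u/3,193+v/3),z,o)[:2]
a=lambda v:np.degrees(np.arctan2(v[1],v[0]))
m=q(244,247,.117);ro=q(274,430,.112);ri=q(261,342,.112);c=q(216,108,.160)
print("hub",m,"rib",a(ro-m),a(ri-m),a(ro-ri),np.linalg.norm(ro-m),"crank",a(c-m)-180,np.linalg.norm(c-m))
for v in(440,450,470): p=q(260,v,.112);print("ptr",a(p-m),np.linalg.norm(p-m))
print("ring centre", q(244,233,.112))
import cv2
# disc centre from hub ring ellipse/wheel outline: left/right rim at v~235
w=np.array([.5164,.106])
print("w/ w",a(ro-w),a(q(260,450,.112)-w))
E
```

```text
hub [0.51645748 0.10641311] rib 21.64280826593673 22.19481282322699 21.058954618734784 0.06930038847067456 crank -339.06655248435516 0.055109847652405355
ptr 17.492877396136947 0.07269605694588036
ptr 17.285918609384723 0.07669977598818811
ptr 16.92620251695637 0.08483985046496709
ring centre [0.51365231 0.1057699 ]
w/ w 21.941862565220912 17.56716908437791
```

Emit:
move_arm([
  [0.1, [-0.009, -0.18, 0.4], -0.1],
  [0.1, [0, 0, 0.9], 0],
  [0.1, [0, 0, 1], 0],
  [0.1, [0, 0, 1], 0],
  [0.1, [0, 0, 1], 0],
  [0.1, [0, 0, 0.9], 0],
  [0.1, [0, 0, 0.6], 0],
  [0.1, [0, 0, 0.2], 0],
  [-0.4, [0, 0, 0], 0],
  [-0.4, [0, 0, 0], 0],
])

```text
clock: 20.4
position: [0.4657, 0.0889, 0.1227]
eef_rot: [-180.0, 0.0, -161.1]
contact_force: [-0.6, -0.5, -0.0]
finger_gap: 0.0251
grip_force: 0.0
```

Emit:
move_arm([
  [-0.4, [0, 0, 0], 0],
  [-0.4, [0, 0, 0], 0],
  [-0.4, [0, 0, 0], 0],
  [-0.4, [-0.003, 0.09, 0], 0.05],
  [-0.4, [-0.003, 0.09, 0], 0.05],
  [-0.4, [-0.003, 0.045, 0], 0.025],
  [-0.4, [-0.003, 0.045, 0], 0.025],
  [-0.4, [-0.001, 0.045, 0], 0.025],
  [-0.4, [0, 0, 0], 0],
  [-0.4, [0, 0, 0], 0],
])

```text
clock: 21.4
position: [0.464, 0.0969, 0.1226]
eef_rot: [-179.8, 0.1, -171.2]
contact_force: [2.0, -7.8, 1.3]
finger_gap: 0.0257
grip_force: 3.9
```

```bash
python3 st.py
```

```text
clk 21.40 tcp ang 189.9 r 53.2 yaw 188.8 z 0.1226 phi_tcp -0.121 Ft 8.1 Fr -0.7 gap 0.0257
```

Emit:
move_arm([
  [0.1, [0, 0, 0], 0],
  [0.1, [0, 0, 0], 0],
  [0.1, [0, 0, 0], 0],
  [0.1, [0, 0, 0], 0],
  [0.1, [0, 0, -0.6], 0],
  [0.1, [0, 0, -1], 0],
  [0.1, [0, 0, -1], 0],
  [0.1, [0, 0, -1], 0],
  [0.1, [0, 0, -1], 0],
  [0.1, [0, 0, -1], 0],
])

```text
clock: 22.4
position: [0.4631, 0.0982, 0.2914]
eef_rot: [180.0, 0.0, -171.1]
contact_force: [0.6, 0.3, 0.1]
finger_gap: 0.0472
grip_force: 0.0
```

Emit:
move_arm([
  [0.1, [0, 0, -0.4], 0],
  [0.1, [0, 0, 0], 0],
  [0.1, [0, 0, 0], 0],
  [0.1, [0, 0, 0], 0],
  [0.1, [0, 0, 0], 0],
  [0.1, [0, 0, 0], 0],
  [0.1, [0, 0, 0], 0],
  [0.1, [0, 0, 0], 0],
  [0.1, [0, 0, 0], 0],
  [0.1, [0, 0, 0], 0],
])

```text
clock: 23.4
position: [0.4633, 0.0981, 0.3021]
eef_rot: [180.0, 0.0, -171.1]
contact_force: [0.6, 0.5, 0.0]
finger_gap: 0.0469
grip_force: 0.0
```

```bash
python3 st.py; python3 - <<'E'
from h import *
import json
o=robot.get_obs();json.dump({k:np.array(v).tolist() for k,v in o.items()},open("w4.json","w"))
w=robot.camera("wrist")[:,:,::-1];t=robot.camera("top")[:,:,::-1]
cv2.imwrite("pics/w4f.png",w);cv2.imwrite("pics/t4f.png",t)
h=proj("wrist",[.5164,.106,.112],o);x,y=(h-[80,80]).astype(int)
print(x,y)
c=np.zeros((480,800,3),np.uint8)
c[:,:480]=cv2.resize(w[y:y+160,x:x+160],(480,480),interpolation=2)
c[:320,484:796]=cv2.resize(t[210:290,322:400],(312,320),interpolation=2)
cv2.imwrite("pics/w4.png",c)
E
```

```text
clk 23.40 tcp ang 188.5 r 53.7 yaw 188.9 z 0.3021 phi_tcp -0.146 Ft -0.4 Fr -0.7 gap 0.0469
235 192
```

View pics/w4.png

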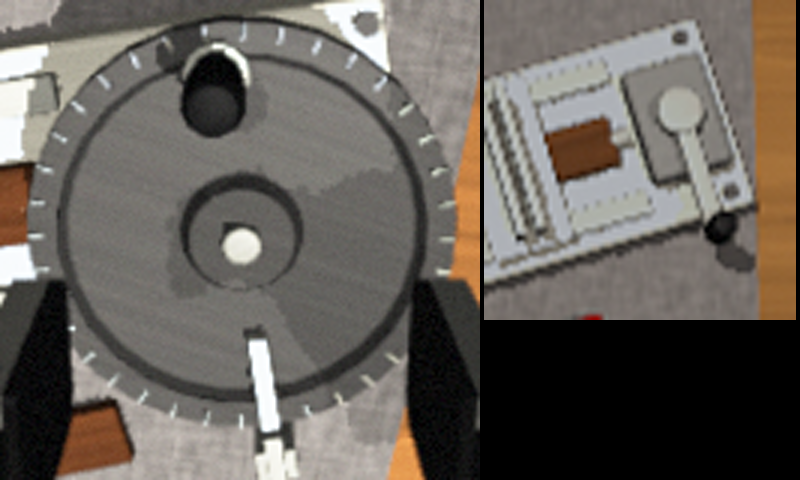

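Wrist crop: rib (257,340)→(268,428), pointer blade centred about (274,435). They nearly line up. I'll measure it at sub-pixel level.

```bash
python3 - <<'E'
from h import *
import json
a=lambda v:np.degrees(np.arctan2(v[1],v[0]))
for k,X,Y in(("3",234,193),("4",235,192)):
    o=json.load(open(f"w{k}.json"));w=cv2.imread(f"pics/w{k}f.png").min(2).astype(int)
    w0=at("wrist",(X+(244 if k=="3" else 241)/3,Y+(247 if k=="3" else 245)/3),.117,o)[:2]
    for v in range(306,356,2):
        r=w[v,313:338];xs=np.where(r>165)[0]
        if len(xs)<3: continue
        u=313+(xs*(r[xs]-120)).sum()/(r[xs]-120).sum()
        p=at("wrist",(u,v),.112,o)[:2]
        print(k,v,round(u,1),len(xs),"ang %.1f r %.1f"%(a(p-w0),1e3*np.linalg.norm(p-w0)))
E
```

```text
3 308 320.5 6 ang 21.1 r 36.6
3 310 320.5 6 ang 20.7 r 38.8
3 312 321.0 7 ang 21.0 r 41.1
3 314 321.5 6 ang 21.3 r 43.3
3 316 321.5 6 ang 20.9 r 45.5
3 318 321.9 7 ang 21.0 r 47.8
3 320 322.5 6 ang 21.4 r 50.2
3 322 322.6 6 ang 21.1 r 52.4
3 324 322.6 6 ang 20.8 r 54.7
3 326 323.2 7 ang 21.2 r 57.0
3 328 323.6 6 ang 21.2 r 59.4
3 330 323.8 7 ang 21.2 r 61.7
3 332 324.1 9 ang 21.2 r 64.1
3 334 326.9 14 ang 23.3 r 66.8
3 336 327.7 14 ang 23.6 r 69.3
3 338 332.0 7 ang 26.8 r 72.6
3 340 326.3 10 ang 22.0 r 73.8
3 342 324.2 13 ang 20.0 r 75.9
3 344 322.6 10 ang 18.7 r 78.1
3 346 322.2 19 ang 18.2 r 80.5
3 348 320.4 14 ang 16.8 r 82.8
3 350 321.1 17 ang 17.2 r 85.3
3 352 321.6 16 ang 17.4 r 87.8
3 354 321.3 15 ang 17.1 r 90.3
4 306 320.5 6 ang 17.0 r 36.3
4 308 320.5 6 ang 16.5 r 38.4
4 310 321.1 7 ang 16.9 r 40.7
4 312 321.5 6 ang 17.1 r 43.0
4 314 321.5 6 ang 16.7 r 45.2
4 316 322.0 7 ang 16.9 r 47.5
4 318 322.5 6 ang 17.2 r 49.8
4 320 322.6 6 ang 16.9 r 52.0
4 322 322.8 7 ang 16.8 r 54.3
4 324 323.5 6 ang 17.2 r 56.7
4 326 323.6 6 ang 17.0 r 59.0
4 328 325.0 7 ang 18.0 r 61.5
4 330 323.4 8 ang 16.3 r 63.6
4 332 324.1 8 ang 16.7 r 66.0
4 334 323.5 9 ang 15.9 r 68.2
4 336 326.4 4 ang 18.1 r 71.0
4 338 328.3 8 ang 19.3 r 73.7
4 340 327.6 11 ang 18.4 r 76.0
4 342 324.9 13 ang 16.2 r 77.9
4 344 326.2 14 ang 16.9 r 80.5
4 346 325.9 20 ang 16.5 r 82.9
4 348 326.0 20 ang 16.4 r 85.4
4 350 326.5 20 ang 16.5 r 87.9
4 352 328.2 17 ang 17.4 r 90.7
4 354 328.3 8 ang 17.3 r 93.2
```

The rib (16.9°) is on the pointer (≈16.9°), approached clockwise with drive engaged. Now the lever.

Emit:
move_arm([
  [0.1, [-0.05, -0.6, 0], 0],
  [0.1, [-0.05, -1, 0], 0],
  [0.1, [-0.05, -1, 0], 0],
  [0.1, [-0.05, -1, 0], 0],
  [0.1, [-0.05, -1, 0], 0],
  [0.1, [-0.05, -1, 0], 0],
  [0.1, [-0.05, -1, 0], 0],
  [0.1, [-0.05, -1, 0], 0],
  [0.1, [-0.05, -1, 0], 0],
  [0.1, [-0.05, -0.4, 0], -0.107],
])

```text
clock: 24.5
position: [0.5201, -0.1688, 0.3016]
eef_rot: [-180.0, -0.0, -165.0]
contact_force: [0.0, 0.3, 0.2]
finger_gap: 0.0469
grip_force: 0.0
```

Emit:
move_arm([
  [0.1, [0, 0, 0.6], 0],
  [0.1, [0, 0, 0.9], 0],
  [0.1, [0, 0, 0.9], 0],
  [0.1, [0, 0, 0.8], 0],
  [0.1, [0, 0, 0.4], 0],
  [0.1, [0, 0, 0], 0],
  [0.1, [0, 0, 0], 0],
  [0.1, [0, 0, 0], 0],
  [0.1, [0, 0, 0], 0],
  [0.1, [0, 0, 0], 0],
])

```text
clock: 25.5
position: [0.5201, -0.1665, 0.1948]
eef_rot: [-180.0, 0.1, -165.0]
contact_force: [-0.2, -0.0, -1.1]
finger_gap: 0.047
grip_force: 0.0
```

```bash
python3 - <<'E'
from h import *
import json
o=robot.get_obs();json.dump({k:np.array(v).tolist() for k,v in o.items()},open("w5.json","w"))
w=robot.camera("wrist")[:,:,::-1];cv2.imwrite("pics/w5f.png",w)
print(o['position'],o['eef_rot'],o['finger_gap'])
q=proj("wrist",[.520,-.1665,.107],o);print("expected",q)
# dark blob near expected
x,y=q.astype(int);g=w[y-45:y+45,x-45:x+45].max(2)
n,l,s,c=cv2.connectedComponentsWithStats((g<45).astype(np.uint8))
for i in range(1,n):
    if s[i,4]>30: print(s[i]+[x-45,y-45,0,0,0],c[i]+[x-45,y-45])
E
```

```text
[ 0.52013602 -0.1664507   0.19476087] [-1.79954558e+02  5.05027577e-02 -1.64975054e+02] 0.04700203357379628
expected [315.87094993 247.53034228]
[300 226  24  33 590] [311.64576271 241.13220339]
[322 271  20   8 128] [331.03125   274.1328125]
[285 272  20   8 127] [295.24409449 275.17322835]
```

Emit:
move_arm([
  [0.1, [0, -0.05, 0.5], 0],
  [0.1, [0, 0, 0.9], 0],
  [0.1, [0, 0, 0.9], 0],
  [0.1, [0, 0, 0.8], 0],
  [0.1, [0, 0, 0.6], 0],
  [0.1, [0, 0, 0.3], 0],
  [0.1, [0, 0, 0], 0],
  [-0.4, [0, 0, 0], 0],
  [-0.4, [0, 0, 0], 0],
  [-0.4, [0, 0, 0], 0],
])

```text
clock: 26.55
position: [0.5207, -0.168, 0.075]
eef_rot: [-179.9, 0.1, -165.0]
contact_force: [-0.4, 0.0, 0.6]
finger_gap: 0.0258
grip_force: 0.0
```

Emit:
move_arm([
  [-0.4, [0, 0, 0], 0],
  [-0.4, [-0.005, -0.125, 0], -0.05],
  [-0.4, [-0.005, -0.125, 0], -0.05],
  [-0.4, [-0.005, -0.125, 0], -0.05],
  [-0.4, [-0.005, -0.125, 0], -0.05],
  [-0.4, [-0.003, -0.125, 0], -0.05],
  [-0.4, [-0.003, -0.125, 0], -0.05],
  [-0.4, [0, 0, 0], 0],
  [-0.4, [0, 0, 0], 0],
  [-0.4, [0, 0, 0], 0],
])

```text
clock: 27.55
position: [0.5294, -0.1881, 0.0742]
eef_rot: [-180.0, 0.0, -147.8]
contact_force: [0.2, 1.6, 1.1]
finger_gap: 0.0257
grip_force: 0.7
```

```bash
sed -e 's/\.5164,\.106\b/.5934,-.1476/' -e 's/196.8/196.9/' st.py > sl.py; python3 sl.py
```

```text
clk 27.55 tcp ang 212.4 r 75.7 yaw 212.2 z 0.0742 phi_tcp 0.270 Ft -1.2 Fr -1.0 gap 0.0257
```

Emit:
move_arm([
  [-0.4, [-0.003, -0.125, 0], -0.05],
  [-0.4, [-0.003, -0.125, 0], -0.05],
  [-0.4, [-0.003, -0.125, 0], -0.05],
  [-0.4, [-0.003, -0.125, 0], -0.05],
  [-0.4, [-0.003, -0.125, 0], -0.05],
  [-0.4, [-0.003, -0.125, 0], -0.05],
  [-0.4, [-0.003, -0.125, 0], -0.05],
  [-0.4, [-0.003, -0.125, 0], -0.05],
  [-0.4, [-0.003, -0.125, 0], -0.05],
  [-0.4, [-0.003, -0.125, 0], -0.05],
])

```text
clock: 28.55
position: [0.5559, -0.2133, 0.074]
eef_rot: [179.9, 0.0, -119.1]
contact_force: [-2.8, 3.5, 0.9]
finger_gap: 0.0256
grip_force: 1.6
```

```bash
python3 sl.py
```

```text
clk 28.55 tcp ang 240.3 r 75.6 yaw 240.9 z 0.0740 phi_tcp 0.758 Ft -4.1 Fr -1.6 gap 0.0256
```

Emit:
move_arm([
  [-0.4, [-0.003, -0.125, 0], -0.05],
  [-0.4, [-0.003, -0.125, 0], -0.05],
  [-0.4, [-0.003, -0.125, 0], -0.05],
  [-0.4, [-0.003, -0.125, 0], -0.05],
  [-0.4, [0, 0, 0], 0],
  [-0.4, [0, 0, 0], 0],
  [-0.4, [0, 0, 0], 0],
  [-0.4, [0, 0, 0], 0],
  [-0.4, [0, 0, 0], 0],
  [-0.4, [0, 0, 0], 0],
])

```text
clock: 29.55
position: [0.57, -0.2198, 0.0741]
eef_rot: [180.0, -0.0, -107.7]
contact_force: [-0.6, 2.1, 0.0]
finger_gap: 0.0255
grip_force: 1.0
```

```bash
python3 sl.py
```

```text
clk 29.55 tcp ang 252.0 r 75.9 yaw 252.3 z 0.0741 phi_tcp 0.962 Ft -1.2 Fr -1.8 gap 0.0255
```

Emit:
move_arm([
  [-0.4, [-0.002, -0.05, 0], -0.02],
  [-0.4, [-0.002, -0.05, 0], -0.02],
  [-0.4, [0, 0, 0], 0],
  [-0.4, [0, 0, 0], 0],
  [-0.4, [0, 0, 0], 0],
  [-0.4, [0, 0, 0], 0],
  [-0.4, [0, 0, 0], 0],
  [-0.4, [0, 0, 0], 0],
  [-0.4, [0, 0, 0], 0],
  [-0.4, [0, 0, 0], 0],
])

```text
clock: 30.55
position: [0.5731, -0.2206, 0.0741]
eef_rot: [-180.0, -0.0, -105.4]
contact_force: [-1.8, 0.0, 0.7]
finger_gap: 0.0257
grip_force: 1.2
```

```bash
python3 sl.py
```

```text
clk 30.55 tcp ang 254.4 r 75.8 yaw 254.6 z 0.0741 phi_tcp 1.004 Ft -1.7 Fr 0.4 gap 0.0257
```

Emit:
move_arm([
  [-0.4, [-0.002, -0.05, 0], -0.02],
  [-0.4, [-0.002, -0.05, 0], -0.02],
  [-0.4, [0, 0, 0], 0],
  [-0.4, [0, 0, 0], 0],
  [-0.4, [0, 0, 0], 0],
  [-0.4, [0, 0, 0], 0],
  [-0.4, [0, 0, 0], 0],
  [-0.4, [0, 0, 0], 0],
  [-0.4, [0, 0, 0], 0],
  [-0.4, [0, 0, 0], 0],
])

```text
clock: 31.55
position: [0.576, -0.2212, 0.0741]
eef_rot: [-180.0, 0.0, -103.1]
contact_force: [-2.6, -0.8, 0.9]
finger_gap: 0.0258
grip_force: 0.9
```

```bash
python3 sl.py
```

```text
clk 31.55 tcp ang 256.7 r 75.6 yaw 256.9 z 0.0741 phi_tcp 1.044 Ft -2.3 Fr 1.4 gap 0.0258
```

Emit:
move_arm([
  [-0.4, [-0.002, -0.05, 0], -0.02],
  [-0.4, [-0.002, -0.05, 0], -0.02],
  [-0.4, [0, 0, 0], 0],
  [-0.4, [0, 0, 0], 0],
  [-0.4, [0, 0, 0], 0],
  [-0.4, [0, 0, 0], 0],
  [-0.4, [0, 0, 0], 0],
  [-0.4, [0, 0, 0], 0],
  [-0.4, [0, 0, 0], 0],
  [-0.4, [0, 0, 0], 0],
])

```text
clock: 32.55
position: [0.5789, -0.2217, 0.0741]
eef_rot: [-180.0, 0.0, -100.8]
contact_force: [-2.6, -1.3, 0.5]
finger_gap: 0.0255
grip_force: 1.3
```

```bash
python3 sl.py
```

```text
clk 32.55 tcp ang 259.0 r 75.5 yaw 259.2 z 0.0741 phi_tcp 1.083 Ft -2.3 Fr 1.8 gap 0.0255
```

Emit:
move_arm([
  [-0.4, [-0.002, -0.05, 0], -0.02],
  [-0.4, [-0.002, -0.05, 0], -0.02],
  [-0.4, [0, 0, 0], 0],
  [-0.4, [0, 0, 0], 0],
  [-0.4, [0, 0, 0], 0],
  [-0.4, [0, 0, 0], 0],
  [-0.4, [0, 0, 0], 0],
  [-0.4, [0, 0, 0], 0],
  [-0.4, [0, 0, 0], 0],
  [-0.4, [0, 0, 0], 0],
])

```text
clock: 33.55
position: [0.582, -0.2221, 0.0741]
eef_rot: [-180.0, 0.0, -98.5]
contact_force: [-2.2, -2.0, 0.0]
finger_gap: 0.0255
grip_force: 1.0
```

```bash
python3 sl.py
```

```text
clk 33.55 tcp ang 261.3 r 75.4 yaw 261.5 z 0.0741 phi_tcp 1.124 Ft -1.8 Fr 2.3 gap 0.0255
```

Emit:
move_arm([
  [-0.4, [-0.002, -0.05, 0], -0.02],
  [-0.4, [-0.002, -0.05, 0], -0.02],
  [-0.4, [0, 0, 0], 0],
  [-0.4, [0, 0, 0], 0],
  [-0.4, [0, 0, 0], 0],
  [-0.4, [0, 0, 0], 0],
  [-0.4, [0, 0, 0], 0],
  [-0.4, [0, 0, 0], 0],
  [-0.4, [0, 0, 0], 0],
  [-0.4, [0, 0, 0], 0],
])

```text
clock: 34.55
position: [0.5849, -0.2224, 0.0741]
eef_rot: [-180.0, 0.0, -96.2]
contact_force: [-2.1, -1.3, 0.6]
finger_gap: 0.0257
grip_force: 1.3
```

```bash
python3 sl.py
```

```text
clk 34.55 tcp ang 263.5 r 75.3 yaw 263.8 z 0.0741 phi_tcp 1.163 Ft -2.0 Fr 1.5 gap 0.0257
```

Emit:
move_arm([
  [-0.4, [-0.002, -0.05, 0], -0.02],
  [-0.4, [-0.002, -0.05, 0], -0.02],
  [-0.4, [0, 0, 0], 0],
  [-0.4, [0, 0, 0], 0],
  [-0.4, [0, 0, 0], 0],
  [-0.4, [0, 0, 0], 0],
  [-0.4, [0, 0, 0], 0],
  [-0.4, [0, 0, 0], 0],
  [-0.4, [0, 0, 0], 0],
  [-0.4, [0, 0, 0], 0],
])

```text
clock: 35.55
position: [0.5879, -0.2226, 0.0741]
eef_rot: [-180.0, 0.0, -93.9]
contact_force: [-2.6, -2.2, 0.5]
finger_gap: 0.026
grip_force: 1.0
```

```bash
python3 sl.py
```

```text
clk 35.55 tcp ang 265.8 r 75.2 yaw 266.1 z 0.0741 phi_tcp 1.203 Ft -2.5 Fr 2.4 gap 0.0260
```

Emit:
move_arm([
  [-0.4, [-0.002, -0.05, 0], -0.02],
  [-0.4, [-0.002, -0.05, 0], -0.02],
  [-0.4, [0, 0, 0], 0],
  [-0.4, [0, 0, 0], 0],
  [-0.4, [0, 0, 0], 0],
  [-0.4, [0, 0, 0], 0],
  [-0.4, [0, 0, 0], 0],
  [-0.4, [0, 0, 0], 0],
  [-0.4, [0, 0, 0], 0],
  [-0.4, [0, 0, 0], 0],
])

```text
clock: 36.55
position: [0.5899, -0.2226, 0.0738]
eef_rot: [179.9, 0.0, -91.6]
contact_force: [-7.7, -1.5, 1.5]
finger_gap: 0.0253
grip_force: 3.6
```

```bash
python3 sl.py
```

```text
clk 36.55 tcp ang 267.3 r 75.1 yaw 268.4 z 0.0738 phi_tcp 1.229 Ft -7.6 Fr 1.8 gap 0.0253
```

Emit:
move_arm([
  [-0.4, [0, -0.025, 0], 0],
  [-0.4, [0, -0.022, 0], 0],
  [-0.4, [0, 0, 0], 0],
  [-0.4, [0, 0, 0], 0],
  [-0.4, [0, 0, 0], 0],
  [-0.4, [0, 0, 0], 0],
  [-0.4, [0, 0, 0], 0],
  [-0.4, [0, 0, 0], 0],
  [-0.4, [0, 0, 0], 0],
  [-0.4, [0, 0, 0], 0],
])

```text
clock: 37.55
position: [0.5904, -0.2227, 0.0737]
eef_rot: [179.8, 0.0, -91.6]
contact_force: [-11.7, -2.8, 2.6]
finger_gap: 0.0256
grip_force: 5.7
```

```bash
python3 sl.py
```

```text
clk 37.55 tcp ang 267.7 r 75.1 yaw 268.4 z 0.0737 phi_tcp 1.235 Ft -11.6 Fr 3.2 gap 0.0256
```

Emit:
move_arm([
  [-0.4, [0, -0.02, 0], 0],
  [-0.4, [0, -0.02, 0], 0],
  [-0.4, [0, 0, 0], 0],
  [-0.4, [0, 0, 0], 0],
  [-0.4, [0, 0, 0], 0],
  [-0.4, [0, 0, 0], 0],
  [-0.4, [0, 0, 0], 0],
  [-0.4, [0, 0, 0], 0],
  [-0.4, [0, 0, 0], 0],
  [-0.4, [0, 0, 0], 0],
])

```text
clock: 38.55
position: [0.5908, -0.2228, 0.0736]
eef_rot: [179.7, -0.0, -91.6]
contact_force: [-15.7, -3.4, 3.7]
finger_gap: 0.0256
grip_force: 7.2
```

```bash
python3 sl.py
```

```text
clk 38.55 tcp ang 268.1 r 75.3 yaw 268.4 z 0.0736 phi_tcp 1.242 Ft -15.6 Fr 3.9 gap 0.0256
```

Emit:
move_arm([
  [-0.4, [0, 0.1, 0], 0],
  [-0.4, [0, 0.1, 0], 0],
  [0.1, [0, 0.03, 0], 0],
  [0.1, [0, 0, 0], 0],
  [0.1, [0, 0, 0], 0],
  [0.1, [0, 0, 0], 0],
  [0.1, [0, 0, -0.5], 0],
  [0.1, [0, 0, -1], 0],
  [0.1, [0, 0, -1], 0],
  [0.1, [0, 0, -1], 0],
])

```text
clock: 39.55
position: [0.5866, -0.2225, 0.1802]
eef_rot: [180.0, 0.0, -91.6]
contact_force: [0.5, -0.5, 0.3]
finger_gap: 0.0468
grip_force: 0.0
```

Emit:
move_arm([
  [0.1, [0, 0, -1], 0],
  [0.1, [0, 0, -1], 0],
  [0.1, [0, 0, -1], 0],
  [0.1, [0, 0, -1], 0],
  [0.1, [1, 0, 0], 0],
  [0.1, [1, 0, 0], 0],
  [0.1, [1, 0, 0], 0],
  [0.1, [1, 0, 0], 0],
  [0.1, [0, 0, 0], 0],
  [0.1, [0, 0, 0], 0],
])

```text
clock: 40.55
position: [0.5831, -0.343, 0.2985]
eef_rot: [180.0, 0.0, -91.7]
contact_force: [-0.4, 0.8, -0.6]
finger_gap: 0.047
grip_force: 0.0
```

```bash
python3 - <<'E'
from h import *
t=robot.camera("top")[:,:,::-1];s=robot.camera("scene")[:,:,::-1]
o=robot.get_obs();print(o['clock'],o['position'],o['contact_force'])
c=np.zeros((480,800,3),np.uint8)
c[:264,:396]=cv2.resize(t[200:320,220:400],(396,264),interpolation=2);c[:364,400:800]=cv2.resize(s[180:310,240:383],(400,364),interpolation=2)
cv2.imwrite("pics/fin.png",c)
E
```

```text
40.65 [ 0.58327513 -0.34174788  0.29920909] [-0.61514191 -1.13691298  1.11233364]
```

View pics/fin.png

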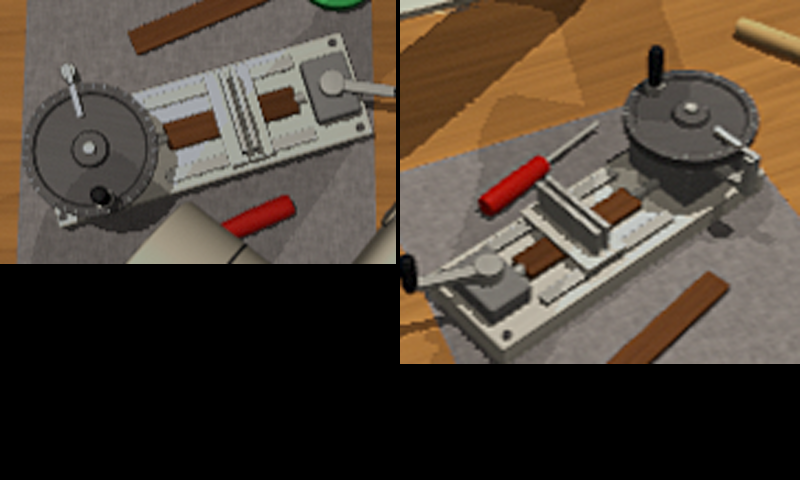

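The rib lines up with the pointer (top crop (72,85)), the lever is swung home ((335,85)→(395,92)) and the arm is clear. Handing in.

```bash
python3 -c "
from rig import robot
print(robot.hand_in())"
```

```text
the job is handed in; nothing more can be done
None
```

The job is handed in at about 41 s: the guide was backed off by an estimated 0.8 mm past its setting, the dial's long rib was brought clockwise onto the pointer, and the lock lever was nipped against its stop at about 15.6 N. The verdict was not shown.

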